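# Deal the coasters out to two serving trays

### The arm

A 7-joint arm with a two-finger parallel gripper is mounted at the origin on a cart in front of the work surface, level with it; the furniture and walls round the work are solid. World frame = base frame: x ahead of the robot, y to its left, z up, the work surface at z = 0. Lengths are in m, angles in rad, forces in N, time in s.
With the tool pointing down it reaches from about 0.4 to 0.85 m from the base axis. Payload 10.4 kg.
Tool frame: the origin (TCP) lies midway between the tips of the shut fingers; the grasp point (between the pads) lies ctrl.pinch_z behind it (ctrl.pinch_z is the distance from the TCP to the grasp point, in m); z points along the fingers, y is the line along which they close (so a half turn about z gives the same grasp; the last joint's range is limited). The gripper opens to 87 mm and grips with 3 to 60 N. Pads are 19 mm wide; open, the fingers measure 117 mm over their backs; the gripper's body (75 mm by 190 mm) begins 51 mm behind the grasp point.
Start: joints at [-0.023, 0.332, -0.065, 1.46, 0.022, 1.35, -0.088], TCP at [0.625, 0, 0.223] pointing down, gripper open.
Joint ranges: [-2.6, 2.6], [-0.5, 2.12], [-1.47, 1.34], [0.16, 2.42], [-1.27, 4.41], [0.06, 2.06], [-2.6, 2.6]. Speed limits (rad/s): [2.22, 2.22, 2.79, 2.79, 3.14, 3.14, 3.14].

### API

Orientations are given as [roll, pitch, yaw] about the fixed x, y, z axes, in that order (R = Rz(yaw) Ry(pitch) Rx(roll)).
In Python, from workcell import ctrl gives the robot as it stands.
- The arm moves only by the shell command python3 steer.py [FORCE], which reads ROWS from standard input. ROWS is a JSON list that holds a single list of rows (three levels of brackets), with 1 to 5 rows, each of 7 numbers: a rotation vector rx, ry, rz in rad, then dx, dy, dz in m, then the opening from 0.0 (shut) to 1.0 (fully open); each row is the pose to reach, as a shift and turn from the pose commanded when the command began, along the tool's axes at that moment; what a row does not reach only later rows make up. A row lasts 1/10 s, in which the tool goes at most 0.05 m and 0.15 rad, less where a joint would pass 70% of its speed; a pose out of reach is approached as far as the arm can. The fingers move at their own pace and stop on an object; FORCE is the grip in N (left out, the last holds). Time passes only in rows, so rows that do not move let the fingers close. It prints the time, the measured TCP pose, the force, the opening and the grip force at its end. Input that does not fit is refused with a message, and nothing moves.
- ctrl.state(): the state, without advancing time (a new reading comes with each control period).
- ctrl.grab_frame(name): name is "scene" or "side" or "wrist"; returns the picture (400x640x3 uint8, blue, green, red); there is no depth.
- ctrl.camera_info(name): a dict with "camera_matrix" (3x3 intrinsics, pixels), "k1" (the pictures are not rectified: a ray, as slopes to the right and down, at radius r is drawn at 1 + k1 r^2 times it, then the intrinsics apply), "pose" (4x4, takes a point from camera to world coordinates); the wrist camera has in their place "tool_from_camera" (4x4, takes a point from camera to tool coordinates, whose origin is the TCP and whose axes are the flange's). Camera axes: x right, y down, z forward; pixel columns grow to the right and rows downward; lengths in m; the calibration is good to about 2 mm. A picture is of the moment at which its call begins: read the wrist's pose just before it. camera_info takes no time and is no camera call.
- ctrl.sign_off(): hands the job in; it is judged then, once.
The state is a dict: "time": time; "qpos": joint angles; "joint_velocities": joint speeds; "tau": joint torques, N m; "tool_pos": TCP position; "tcp_rot": TCP orientation; "wrist_force": force on the tool from outside, world axes, zero at the start; "ft_torque": the same for the moment, N m; "opening": opening from 0.0 (shut) to 1.0 (fully open); "grip_force": force on a finger pad.
Only numpy, scipy, OpenCV 4.12 (cv2) and the standard library are available. Lean on these libraries where they do the work, as an engineer would, in place of code of your own. Each camera call takes 0.05 s, during which the arm holds its last target. There are 200 camera calls.

### The job

Deal the four coasters from the stack in the wooden caddy out to the two serving trays, one at a time from the top and turn by turn: oak tray first, then green, oak, green, so that each tray ends up with one marble and one terracotta coaster, stacked flat on the tray's floor just opposite the caddy's open end. Do not bear down hard on the stone, and do not upset or shift the cups that already stand on the trays.

Things in the scene. Friction and masses are not known exactly. Their poses are not given: they have to be found in the camera images.
- caddy: Oak coaster caddy, fixed: a channel along its y axis, open at both ends, 122 mm across (x), 100 mm long (y); floor 16 mm above the worktop; side walls 106 mm apart inside, 46 mm high, notched to 27 mm in the middle. The four coasters lie stacked in it, flush with the ends; top of the full stack 40 mm above the worktop. Origin: centre of its underside, on the worktop; z up.
- coaster_1: Round stone coaster, cork underside, 100 mm across, 6 mm thick, 110 to 200 g, too wide for the gripper. Slippery on its neighbours, caddy and trays (friction 0.2 to 0.3), finger pads hold it better. Origin: centre of its underside; z up. Pale marble; top of the stack.
- coaster_2: Round stone coaster, cork underside, 100 mm across, 6 mm thick, 110 to 200 g, too wide for the gripper. Slippery on its neighbours, caddy and trays (friction 0.2 to 0.3), finger pads hold it better. Origin: centre of its underside; z up. Pale marble; second from the top.
- coaster_3: Round stone coaster, cork underside, 100 mm across, 6 mm thick, 110 to 200 g, too wide for the gripper. Slippery on its neighbours, caddy and trays (friction 0.2 to 0.3), finger pads hold it better. Origin: centre of its underside; z up. Red-brown terracotta; third from the top.
- coaster_4: Round stone coaster, cork underside, 100 mm across, 6 mm thick, 110 to 200 g, too wide for the gripper. Slippery on its neighbours, caddy and trays (friction 0.2 to 0.3), finger pads hold it better. Origin: centre of its underside; z up. Red-brown terracotta; lowest, on the caddy's floor.
- oak_tray: Pale oak serving tray, fixed, axes parallel to the caddy's, on its +y or -y side (they swap). Origin 114 to 118 mm from the caddy's, on the underside, where the coasters go: tray spans x -74 to +162, y -61 to +61 mm about it. Floor 4 mm thick, rim 4 mm thick and 14 mm high; inside 228 x 114 mm. Loop handles 35 mm high at the x ends. Dotted mug at its rear.
- green_tray: Green serving tray, fixed, axes parallel to the caddy's, on its +y or -y side (they swap). Origin 114 to 118 mm from the caddy's, on the underside, where the coasters go: tray spans x -74 to +162, y -61 to +61 mm about it. Floor 4 mm thick, rim 4 mm thick and 14 mm high; inside 228 x 114 mm. Loop handles 35 mm high at the x ends. Pink cup at its rear.
- dotted_mug: White mug with dots, 82 mm wide, 114 mm with its handle, 91 mm high, loose on the oak tray about 105 mm behind (+x of) the tray's origin. Origin: centre of its underside; z up.
- pink_cup: Pink and white espresso cup, 64 mm wide, 88 mm with its handle, 49 mm high, loose on the green tray about 105 mm behind (+x of) the tray's origin. Origin: centre of its underside; z up.

How it is judged:
By the outcome, as a careful person would: the job done as asked, in the order asked, and still so for the second after the job is handed in, with the robot touching nothing.
It also fails if it takes over 67 s, if anything falls off the work surface, if the arm or the gripper's body presses on something with over 40 N, if the wrist force passes 120 N, or if a joint passes its speed limit or range.

## Working session

There is one attempt and no reset: what is moved stays moved. The work goes in short steps, Python scripts to look and compute and a shell command to move; the robot and the scene stay as the last step left them, time stands still between calls to the robot, and variables do not carry over. Pictures are saved under pics/ and viewed, at most 10 in all, crops included, and the job is handed in when it is done.

```bash
ls; mkdir -p pics; python3 - <<'E'
from workcell import ctrl
import cv2,numpy as np
np.set_printoptions(precision=4,suppress=True)
print(ctrl.state(),ctrl.pinch_z)
for n in("scene","side","wrist"):
    i=ctrl.grab_frame(n);cv2.imwrite(f"pics/{n}0.png",i);print(n,ctrl.camera_info(n))
a=[cv2.imread(f"pics/{n}0.png") for n in("scene","side","wrist")]
cv2.imwrite("pics/both0.png",cv2.resize(np.vstack(a[:2]),None,fx=.75,fy=.75))
E
```

```text
pics
steer.py
workcell.py
{'time': 0.0, 'qpos': array([-0.0226,  0.3329, -0.0647,  1.4609,  0.0216,  1.3499, -0.0885]), 'joint_velocities': array([-0.0003, -0.0007, -0.0012, -0.0001, -0.0001,  0.0022, -0.0003]), 'tau': array([ -0.0001, -62.3246,   0.0244, -38.9891,  -0.0614,   0.0398,
         0.0002]), 'tool_pos': array([0.6246, 0.    , 0.2217]), 'tcp_rot': array([-3.1401,  0.    ,  1.5708]), 'wrist_force': array([-0.1321,  0.6216,  0.5734]), 'ft_torque': array([0.0331, 0.0224, 0.0095]), 'grip_force': 0.0, 'opening': 0.9991430882805246} 0.0187
scene {'camera_matrix': array([[479.9418,   0.    , 321.9813],
       [  0.    , 479.9418, 206.6522],
       [  0.    ,   0.    ,   1.    ]]), 'k1': -0.012213125074597745, 'pose': array([[-0.5782, -0.515 ,  0.6328, -0.0463],
       [-0.8159,  0.3699, -0.4444,  0.4572],
       [-0.0052, -0.7733, -0.6341,  0.6703],
       [ 0.    ,  0.    ,  0.    ,  1.    ]])}
side {'camera_matrix': array([[514.1861,   0.    , 323.4167],
       [  0.    , 514.1861, 192.5474],
       [  0.    ,   0.    ,   1.    ]]), 'k1': -0.1008026549621202, 'pose': array([[-0.9998,  0.0125,  0.017 ,  0.5519],
       [-0.0056,  0.619 , -0.7854,  0.739 ],
       [-0.0203, -0.7853, -0.6188,  0.649 ],
       [ 0.    ,  0.    ,  0.    ,  1.    ]])}
wrist {'camera_matrix': array([[344.0718,   0.    , 323.4769],
       [  0.    , 344.0718, 202.4821],
       [  0.    ,   0.    ,   1.    ]]), 'k1': 0.02192377996448676, 'tool_from_camera': array([[-0.0013, -0.9695, -0.2452,  0.0678],
       [ 1.    , -0.0014,  0.0002,  0.0012],
       [-0.0006, -0.2452,  0.9695, -0.1624],
       [ 0.    ,  0.    ,  0.    ,  1.    ]])}
```

View pics/both0.png

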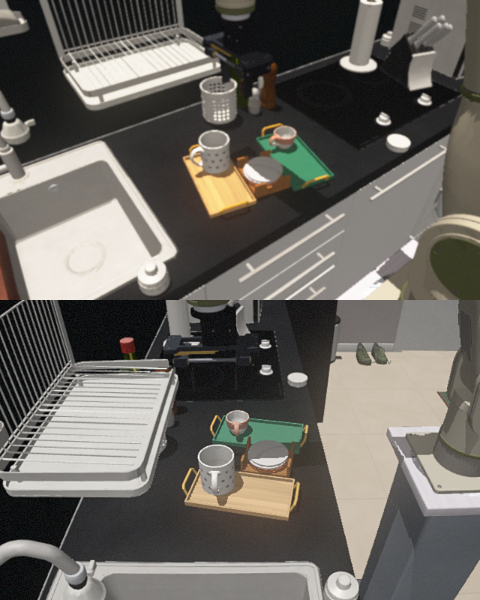

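View pics/wrist0.png

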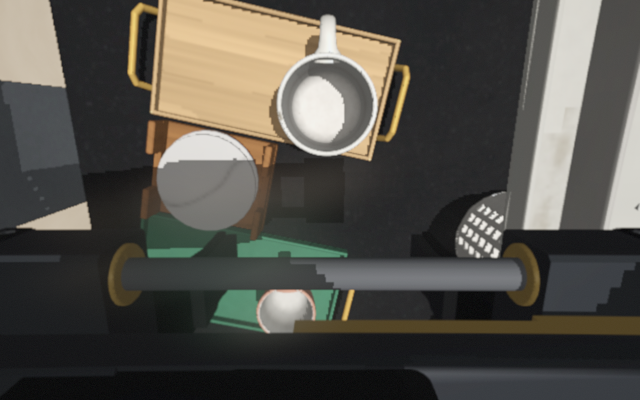

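```bash
cat > h.py <<'E'
from workcell import ctrl
import cv2,numpy as np
from scipy.spatial.transform import Rotation as R
np.set_printoptions(precision=4,suppress=True)
def tool():
    s=ctrl.state();T=np.eye(4);T[:3,:3]=R.from_euler('xyz',s['tcp_rot']).as_matrix();T[:3,3]=s['tool_pos'];return T
def cam(n,T=None):
    c=ctrl.camera_info(n);P=c['pose'] if 'pose' in c else (tool() if T is None else T)@c['tool_from_camera']
    return c['camera_matrix'],c['k1'],P
def ray(uv,c):
    K,k,P=c;uv=np.atleast_2d(np.float64(uv))
    p=cv2.undistortPoints(uv[:,None],K,np.array([k,0,0,0.]))[:,0]
    d=np.c_[p,np.ones(len(p))]@P[:3,:3].T
    return P[:3,3],d/np.linalg.norm(d,axis=1)[:,None]
def plane(uv,c,z):
    o,d=ray(uv,c);return o+d*((z-o[2])/d[:,2])[:,None]
def tri(obs):  # [(uv,cam)]
    A=np.zeros((3,3));b=np.zeros(3);L=[]
    for uv,c in obs:
        o,d=ray(uv,c);M=np.eye(3)-np.outer(d[0],d[0]);A+=M;b+=M@o;L.append((M,o))
    x=np.linalg.solve(A,b);return x,[float(np.linalg.norm(M@(x-o))) for M,o in L]
def grab(n,f):
    T=tool();i=ctrl.grab_frame(n);cv2.imwrite(f"pics/{f}.png",i);return i,cam(n,T)
E
python3 - <<'E'
from h import *
a=cv2.imread("pics/scene0.png")[150:300,230:450];b=cv2.imread("pics/side0.png")[145:295,230:450]
cv2.imwrite("pics/zoom0.png",cv2.resize(np.hstack([a,b]),(800,273)) if 0 else np.vstack([cv2.resize(a,(660,300) if 0 else (440,300),interpolation=2),cv2.resize(b,(440,300),interpolation=2)]))
for n,seed in(("scene",(351,228)),("side",(357,209)),("wrist",(207,150))):
    i=cv2.imread(f"pics/{n}0.png");h=cv2.cvtColor(i,cv2.COLOR_BGR2HSV)
    m=((h[...,1]<70)&(h[...,2]>70)).astype(np.uint8)
    k,l=cv2.connectedComponents(m);q=l==l[seed[1],seed[0]]
    ys,xs=np.nonzero(q);print(n,xs.min(),xs.max(),ys.min(),ys.max(),q.sum(),h[seed[1],seed[0]])
    ct=max(cv2.findContours(q.astype(np.uint8),0,1)[0],key=cv2.contourArea);e=cv2.fitEllipse(cv2.convexHull(ct))
    print(e); print(plane([e[0]],cam(n),.04))
E
```

```text
scene 324 377 208 244 1538 [ 15  29 125]
((350.3139953613281, 226.30360412597656), (37.261653900146484, 53.40513229370117), 89.74308776855469)
[[0.5003 0.0054 0.04  ]]
side 330 391 186 225 1812 [  9  15 119]
((360.28509521484375, 203.5569305419922), (40.94802474975586, 63.58793640136719), 75.881103515625)
[[0.4998 0.0005 0.04  ]]
wrist 148 296 129 248 9382 [ 24   6 226]
((219.10223388671875, 200.06063842773438), (124.8917007446289, 160.0575714111328), 119.23492431640625)
[[ 0.5184 -0.0166  0.04  ]]
```

View pics/zoom0.png

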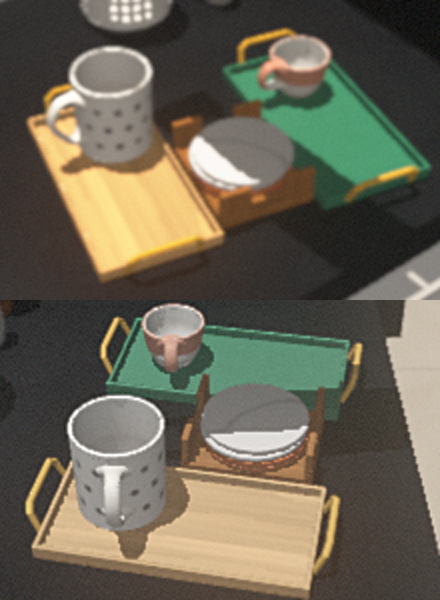

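```bash
python3 - <<'E'
from h import *
c=cam("wrist");i=cv2.imread("pics/wrist0.png");h=cv2.cvtColor(i,cv2.COLOR_BGR2HSV)
print("disc",plane([[207,181]],c,.04))
for uvs in([[350.3,226.3],[360.3,203.6],[207,181]],):
    print(tri(list(zip(uvs,[cam("scene"),cam("side"),c]))))
# oak tray lower boundary in wrist image: sub-sample columns, lowest oak px (bright, sat moderate)
m=((h[...,0]>10)&(h[...,0]<25)&(h[...,1]>50)&(h[...,2]>110)).astype(np.uint8)
m=cv2.morphologyEx(m,cv2.MORPH_OPEN,np.ones((3,3)))
pts=[]
for u in list(range(165,275,6)):
    ys=np.nonzero(m[60:165,u])[0]
    if len(ys): pts.append((u,60+ys.max()))
print(pts)
p=plane(np.float64([[150,115],[370,160],[400,40]]),c,.014);print(p,np.linalg.norm(p[1]-p[0]),np.linalg.norm(p[2]-p[1]))
d=p[1]-p[0];print(np.degrees(np.arctan2(d[1],d[0])))
d=p[2]-p[1];print(np.degrees(np.arctan2(d[1],d[0]))-90)
cv2.imwrite("pics/wz.png",cv2.resize(i[0:260,120:420],(800,693),interpolation=2)[:600])
E
```

```text
disc [[0.5077 0.0033 0.04  ]]
(array([0.5031, 0.0022, 0.0378]), [0.0013799010620936989, 0.004239822364933494, 0.003708293138000355])
[(165, np.int64(116)), (171, np.int64(144)), (177, np.int64(139)), (183, np.int64(134)), (189, np.int64(132)), (195, np.int64(130)), (201, np.int64(124)), (207, np.int64(125)), (213, np.int64(126)), (219, np.int64(128)), (225, np.int64(129)), (231, np.int64(130)), (237, np.int64(140)), (243, np.int64(145)), (249, np.int64(152)), (255, np.int64(163)), (261, np.int64(164)), (267, np.int64(164)), (273, np.int64(140))]
[[0.446  0.0679 0.014 ]
 [0.6759 0.0212 0.014 ]
 [0.7015 0.1394 0.014 ]] 0.23452590189586656 0.12090344281128707
-11.479151130707617
-12.219581097842791
```

View pics/wz.png

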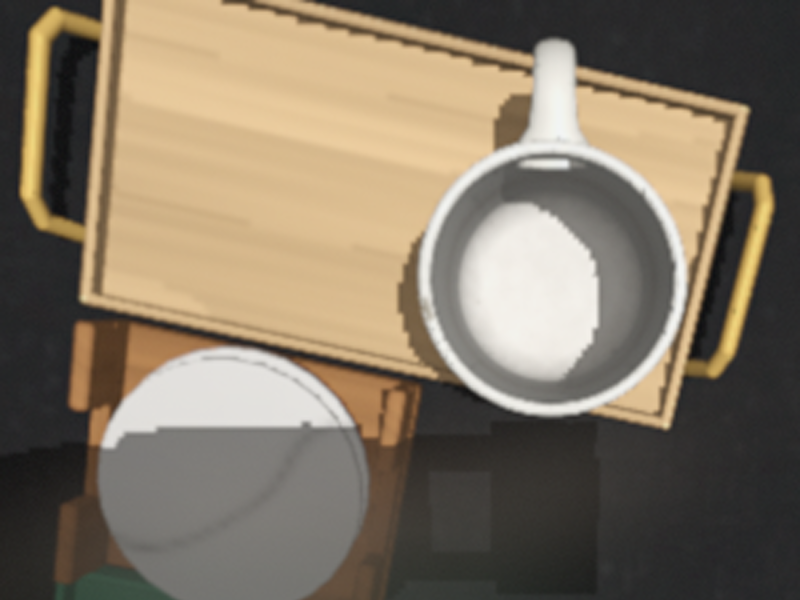

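```bash
echo '[[[0, 0, -0.683, 0, 0, 0, 0], [0, 0, -0.683, 0, 0, 0, 0], [0, 0, -0.683, 0, 0, 0, 0], [0, 0, -0.683, 0, 0, 0, 0], [0, 0, -0.683, 0, 0, 0, 0]]]' | python3 steer.py 5; echo '[[[0, 0, -0.683, 0, 0, 0, 0], [0, 0, -0.683, 0, 0, 0, 0], [0, 0, -0.683, 0, 0, 0, 0], [0, 0, -0.683, 0, 0, 0, 0], [0, 0, -0.683, 0, 0, 0, 0]]]' | python3 steer.py; echo '[[[0, 0, 0, 0, 0, 0, 0]]]' | python3 steer.py
python3 - <<'E'
from h import *
print(ctrl.state()['tcp_rot'],ctrl.state()['tool_pos'],ctrl.state()['wrist_force'],ctrl.state()['qpos'])
i,c=grab("wrist","w1");cv2.imwrite("pics/w1z.png",cv2.resize(i[:300],(800,375),interpolation=2))
E
```

```text
time: 0.65
tool_pos: [0.6248, -0.0, 0.2222]
tcp_rot: [-3.141, -0.0, 2.26]
wrist_force: [-0.7, 0.0, -0.1]
opening: 0.629
grip_force: 0.0
time: 1.15
tool_pos: [0.6249, -0.0001, 0.2222]
tcp_rot: [-3.142, -0.001, 2.943]
wrist_force: [0.5, 0.8, -1.2]
opening: 0.174
grip_force: 0.0
time: 1.25
tool_pos: [0.6249, -0.0001, 0.2222]
tcp_rot: [-3.142, -0.001, 2.938]
wrist_force: [-0.5, -0.4, 0.1]
opening: 0.082
grip_force: 0.0
[-3.1416 -0.0006  2.9379] [ 0.6249 -0.0001  0.2222] [-0.4984 -0.3977  0.1196] [ 0.1204  0.3445 -0.2489  1.4516  0.0851  1.3567  1.2345]
```

View pics/w1z.png

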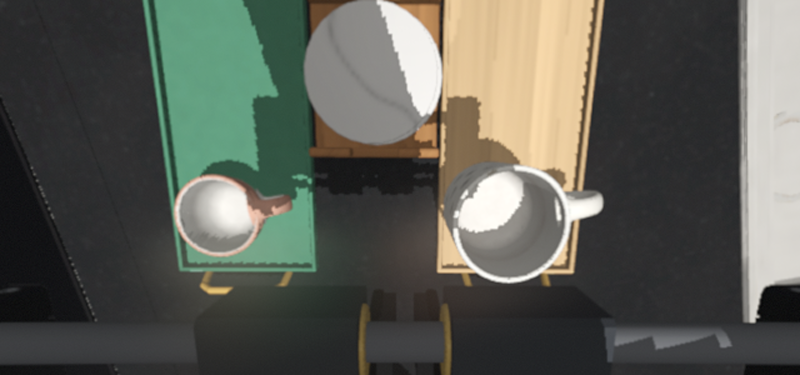

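```bash
python3 - <<'E'
from h import *
c=cam("wrist")
c0=cam("wrist",None)
T0=np.eye(4);T0[:3,:3]=R.from_euler('xyz',[-3.1401,0,1.5708]).as_matrix();T0[:3,3]=[.6246,0,.2217];c0=cam("wrist",T0)
p=plane([[350.4,217.6],[459.2,217.6],[144,216.8],[252.8,216]],c,.014);print(p)
print(np.linalg.norm(p[1]-p[0]),np.linalg.norm(p[3]-p[2]),np.linalg.norm(p[0]-p[3]))
d=p[1]-p[2];d=d/np.linalg.norm(d);print("yaw",np.degrees(np.arctan2(-d[0],d[1])))
d=plane([[298.4,58]],c,.04);print("disc",d)
print("tri disc",tri([([298.4,58],c),([207.4,180.3],c0)]), tri([([298.4,58],c),([207.4,180.3],c0),([350.5,226.8],cam("scene")),([357.8,202.4],cam("side"))]))
print("tri corner rim",tri([([350.4,217.6],c),([370.5,161.3],c0)]))
print("tri corner rim",tri([([459.2,217.6],c),([400.5,39.4],c0)]))
yaw=np.radians(-11.8);ex=np.array([np.cos(yaw),np.sin(yaw)]);ey=np.array([-ex[1],ex[0]])
print("oak",p[0,:2]-.162*ex+.061*ey,p[1,:2]-.162*ex-.061*ey,"green",p[2,:2]-.162*ex+.061*ey,p[3,:2]-.162*ex-.061*ey)
# wall ends of caddy rear wall top z .046: x +61
w=plane([[309/1.25,148/1.25],[440/1.25,150/1.25]],c,.046);print("wall",w,np.linalg.norm(w[1]-w[0]))
E
```

```text
[[ 0.6762  0.0215  0.014 ]
 [ 0.7014  0.1407  0.014 ]
 [ 0.6275 -0.2039  0.014 ]
 [ 0.6517 -0.0853  0.014 ]]
0.12186317929203135 0.1210296680623905 0.10953333442105076
yaw -12.114010077438259
disc [[0.5058 0.0027 0.04  ]]
tri disc (array([0.5057, 0.0016, 0.0351]), [0.0011124825535474365, 0.0011124825535474615]) (array([0.505 , 0.0012, 0.0377]), [0.0014758569380682134, 0.0022363487391380563, 0.0034560704078060805, 0.004439277169957429])
tri corner rim (array([0.6738, 0.0201, 0.0253]), [0.0015348195147837113, 0.001534819514783741])
tri corner rim (array([0.6993, 0.137 , 0.0219]), [0.0013480581087171803, 0.0013480581087173319])
oak [0.5301 0.1143] [0.5304 0.1141] green [ 0.4814 -0.111 ] [ 0.4807 -0.1119]
wall [[ 0.5488 -0.0569  0.046 ]
 [ 0.5709  0.0406  0.046 ]] 0.10003665017315544
```

```bash
echo '[[[0, 0, 0.008, 0.117, -0.1035, 0.08, 0], [0, 0, 0.008, 0.117, -0.1035, 0.08, 0], [0, 0, 0.008, 0.117, -0.1035, 0.08, 0], [0, 0, 0.008, 0.117, -0.1035, 0.08, 0], [0, 0, 0.008, 0.117, -0.1035, 0.08, 0]]]' | python3 steer.py 10; echo '[[[0, 0, 0, 0, 0, 0.05, 0], [0, 0, 0, 0, 0, 0.09, 0], [0, 0, 0, 0, 0, 0.09, 0], [0, 0, 0, 0, 0, 0.09, 0]]]' | python3 steer.py
cat >> h.py <<'E'
def st():
    s=ctrl.state();p=s['tool_pos'];d=p[:2]-[.5056,.0015];y=np.radians(-12.1)
    print("caddy x %.1f y %.1f z %.1f mm"%(1e3*(d[0]*np.cos(y)+d[1]*np.sin(y)),1e3*(-d[0]*np.sin(y)+d[1]*np.cos(y)),1e3*p[2]),s['tcp_rot'],s['wrist_force'],s['opening'],s['time'])
E
python3 -c "from h import *;st()"
```

```text
time: 1.8
tool_pos: [0.486, -0.0797, 0.141]
tcp_rot: [-3.14, -0.003, 2.922]
wrist_force: [0.0, 0.6, 0.9]
opening: 0.004
grip_force: 0.0
time: 2.2
tool_pos: [0.4902, -0.077, 0.0535]
tcp_rot: [3.141, -0.0, 2.928]
wrist_force: [-0.2, 0.5, -0.3]
opening: 0.004
grip_force: 0.0
caddy x 1.3 y -80.0 z 53.5 mm [ 3.1412 -0.0002  2.9284] [-0.1837  0.4723 -0.3382] 0.0038111309715310585 2.2
```

```bash
echo '[[[0, 0, 0, 0, 0, 0.0155, 0], [0, 0, 0, 0, 0, 0.0155, 0], [0, 0, 0, 0, 0, 0.0155, 0]]]' | python3 steer.py ; python3 -c "from h import *;st()"; echo '[[[0, 0, 0, 0, 0.005, 0, 0], [0, 0, 0, 0, 0.01, 0, 0], [0, 0, 0, 0, 0.014, 0, 0], [0, 0, 0, 0, 0.018, 0, 0], [0, 0, 0, 0, 0.022, 0, 0]]]' | python3 steer.py |grep force;  echo '[[[0, 0, 0, 0, 0.004, 0, 0], [0, 0, 0, 0, 0.008, 0, 0], [0, 0, 0, 0, 0.012, 0, 0], [0, 0, 0, 0, 0.016, 0, 0], [0, 0, 0, 0, 0.02, 0, 0]]]' | python3 steer.py |grep force; python3 - <<'E'
from h import *
st()
a,_=grab("side","s2");b,_=grab("scene","c2")
cv2.imwrite("pics/m2.png",np.vstack([cv2.resize(a[145:295,230:450],(440,300)),cv2.resize(b[150:300,230:450],(440,300))]))
E
```

```text
time: 2.5
tool_pos: [0.4908, -0.0775, 0.039]
tcp_rot: [3.141, 0.002, 2.929]
wrist_force: [0.7, -0.3, -0.1]
opening: 0.008
grip_force: 0.0
caddy x 2.0 y -80.3 z 39.0 mm [3.1413 0.0024 2.9285] [ 0.7169 -0.295  -0.058 ] 0.007552579304605387 2.5
wrist_force: [0.8, 0.1, 0.4]
grip_force: 0.2
wrist_force: [-0.5, -0.6, -0.6]
grip_force: 0.2
caddy x 0.8 y -38.3 z 37.0 mm [-3.1416  0.      2.9288] [-0.5079 -0.6119 -0.6266] 0.004840180701946111 3.5
```

View pics/m2.png

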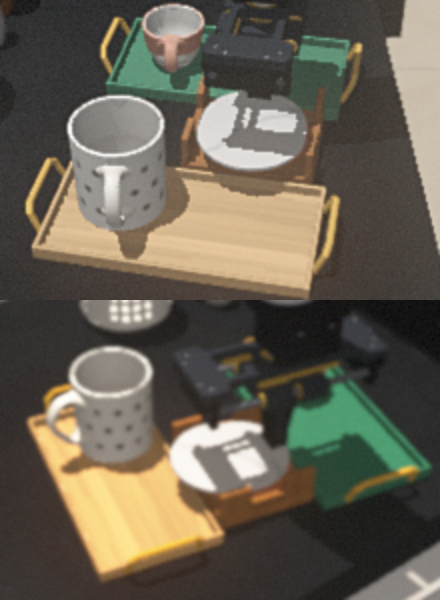

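```bash
echo '[[[0, 0, 0, 0, 0.004, 0, 0], [0, 0, 0, 0, 0.008, 0, 0], [0, 0, 0, 0, 0.012, 0, 0], [0, 0, 0, 0, 0.016, 0, 0], [0, 0, 0, 0, 0.02, 0, 0]]]' | python3 steer.py |grep force;  echo '[[[0, 0, 0, 0, 0.003, 0, 0], [0, 0, 0, 0, 0.006, 0, 0], [0, 0, 0, 0, 0.009, 0, 0], [0, 0, 0, 0, 0.012, 0, 0], [0, 0, 0, 0, 0.015, 0, 0]]]' | python3 steer.py |grep force; echo '[[[0, 0, 0, 0, 0.003, 0, 0], [0, 0, 0, 0, 0.006, 0, 0], [0, 0, 0, 0, 0.009, 0, 0], [0, 0, 0, 0, 0.012, 0, 0], [0, 0, 0, 0, 0.015, 0, 0]]]' | python3 steer.py |grep force; python3 - <<'E'
from h import *
st()
a,_=grab("side","s3");b,c=grab("wrist","w3")
cv2.imwrite("pics/m3.png",np.vstack([cv2.resize(a[145:295,230:450],(586,400))[:260],cv2.resize(b[:300],(586,275))]))
E
```

```text
wrist_force: [0.1, -0.7, -1.0]
grip_force: 0.2
wrist_force: [-0.6, -1.3, 0.2]
grip_force: 0.2
wrist_force: [1.5, -0.5, 0.1]
grip_force: 0.0
caddy x 0.9 y 11.6 z 37.0 mm [3.1416 0.     2.9289] [ 1.4611 -0.5086  0.0651] 0.005041052412674729 5.1
```

View pics/m3.png

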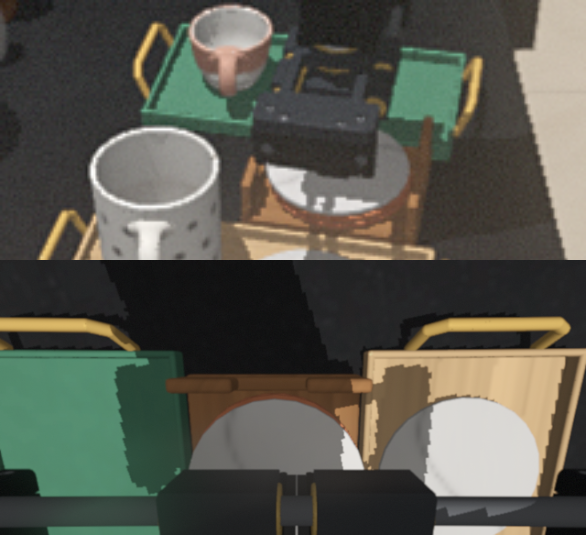

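```bash
echo '[[[0, 0, 0, 0, 0, -0.05, 0], [0, 0, 0, -0.04, 0.03, -0.1, 0], [0, 0, 0, -0.07, 0.05, -0.13, 0], [0, 0, 0, -0.07, 0.05, -0.13, 0], [0, 0, 0, -0.07, 0.05, -0.13, 0]]]' | python3 steer.py |grep pos;echo '[[[0, 0, 0, 0, 0, 0, 0]]]' | python3 steer.py | grep pos; cat >> h.py <<'E'
def cad(p):
    d=np.atleast_2d(p)[:,:2]-[.5056,.0015];y=np.radians(-12.1)
    return 1e3*np.c_[d[:,0]*np.cos(y)+d[:,1]*np.sin(y),-d[:,0]*np.sin(y)+d[:,1]*np.cos(y)]
E
python3 - <<'E'
from h import *
st();b,c=grab("wrist","w4");cv2.imwrite("pics/w4z.png",cv2.resize(b[:330],(800,412)))
E
```

```text
tool_pos: [0.59, 0.0476, 0.1689]
tool_pos: [0.587, 0.0461, 0.1661]
caddy x 70.3 y 60.7 z 166.1 mm [-3.141  -0.0013  2.9287] [-0.9217 -0.3805 -0.2649] 0.007735970765190357 5.8
```

View pics/w4z.png

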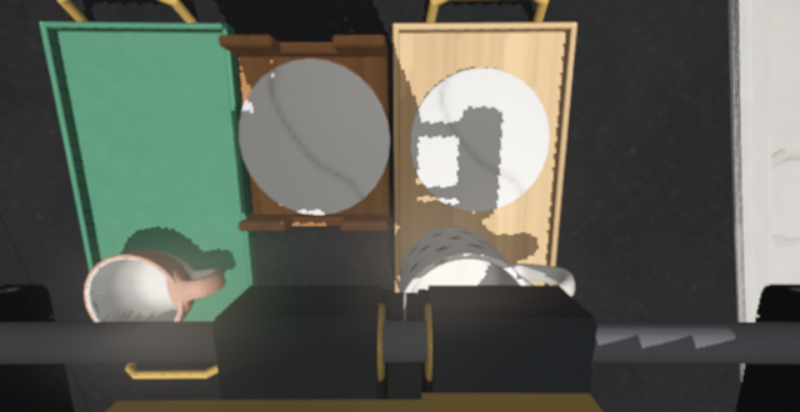

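```bash
python3 - <<'E'
from h import *
c=cam("wrist")
def P(l,z): print(cad(plane(np.float64(l)/1.25,c,z)))
P([[411,139],[550,139],[481,68],[481,211]],.010)
P([[239,136],[391,136],[314,58],[314,214]],.034)
P([[392,24],[578,24],[393,260]],.014)
E
```

```text
[[  0.439   66.4727]
 [  0.9638 165.4988]
 [-46.2044 114.4135]
 [ 52.3445 118.5769]]
[[ -1.3241 -46.92  ]
 [ -1.2271  52.9227]
 [-48.5364   4.9694]
 [ 50.4088  -0.683 ]]
[[-72.6545  53.8088]
 [-71.7855 176.3356]
 [ 88.7962  52.8426]]
```

```bash
echo '[[[0, 0, 0, 0.035, 0.0215, 0.02, 0], [0, 0, 0, 0.07, 0.0215, 0.06, 0], [0, 0, 0, 0.07, 0.0215, 0.1, 0], [0, 0, 0, 0.07, 0.0215, 0.125, 0], [0, 0, 0, 0.07, 0.0215, 0.125, 0]]]' | python3 steer.py |grep pos; echo '[[[0, 0, 0, 0, 0, 0, 0], [0, 0, 0, 0, 0, 0, 0]]]' | python3 steer.py|grep pos; python3 -c "from h import *;st()"
```

```text
tool_pos: [0.5198, 0.0809, 0.038]
tool_pos: [0.5248, 0.0822, 0.0435]
caddy x 1.9 y 82.9 z 43.5 mm [3.1409 0.002  2.9282] [ 1.1933 -0.7158 -0.1643] 0.0030495283446518645 6.55
```

```bash
echo '[[[0, 0, 0, 0.001, 0, 0.006, 0], [0, 0, 0, 0.001, 0, 0.01, 0], [0, 0, 0, 0.001, 0, 0.01, 0], [0, 0, 0, 0.001, 0, 0.01, 0]]]' | python3 steer.py |grep pos; python3 -c "from h import *;st()"
```

```text
tool_pos: [0.523, 0.0825, 0.0321]
caddy x 0.0 y 82.8 z 32.1 mm [-3.1416  0.      2.9288] [ 1.3151  0.5618 -0.5056] 0.008008918334294516 6.95
```

```bash
echo '[[[0, 0, 0, 0, -0.003, 0.001, 0], [0, 0, 0, 0, -0.007, 0.001, 0], [0, 0, 0, 0, -0.012, 0.001, 0], [0, 0, 0, 0, -0.016, 0.001, 0], [0, 0, 0, 0, -0.02, 0.001, 0]]]' | python3 steer.py |grep pos; python3 -c "from h import *;st()"; for k in 1 2; do echo '[[[0, 0, 0, 0, -0.004, 0, 0], [0, 0, 0, 0, -0.008, 0, 0], [0, 0, 0, 0, -0.012, 0, 0], [0, 0, 0, 0, -0.016, 0, 0], [0, 0, 0, 0, -0.02, 0, 0]]]' | python3 steer.py |grep wrist; done;  echo '[[[0, 0, 0, 0, -0.004, 0, 0], [0, 0, 0, 0, -0.007, 0, 0], [0, 0, 0, 0, -0.01, 0, 0], [0, 0, 0, 0, -0.013, 0, 0], [0, 0, 0, 0, -0.016, 0, 0]]]' | python3 steer.py |grep wrist; echo '[[[0, 0, 0, 0, -0.003, 0, 0], [0, 0, 0, 0, -0.006, 0, 0], [0, 0, 0, 0, -0.009, 0, 0], [0, 0, 0, 0, -0.012, 0, 0], [0, 0, 0, 0, -0.015, 0, 0]]]' | python3 steer.py |grep wrist; python3 - <<'E'
from h import *
st()
a,_=grab("side","s5")
cv2.imwrite("pics/m5.png",cv2.resize(a[145:295,230:450],(440,300)))
E
```

```text
tool_pos: [0.5187, 0.0624, 0.0311]
caddy x 0.0 y 62.3 z 31.1 mm [-3.1416  0.0001  2.9285] [-0.7096  0.2078 -0.3556] 0.008610857027456705 7.45
wrist_force: [0.9, 0.3, -0.2]
wrist_force: [-0.4, -0.1, 0.5]
wrist_force: [-0.1, 0.0, 0.3]
wrist_force: [-0.0, 0.4, -0.2]
caddy x -0.1 y -8.4 z 31.1 mm [3.1416 0.0001 2.9288] [-0.015   0.4309 -0.1784] 0.00909488036000025 9.45
```

View pics/m5.png

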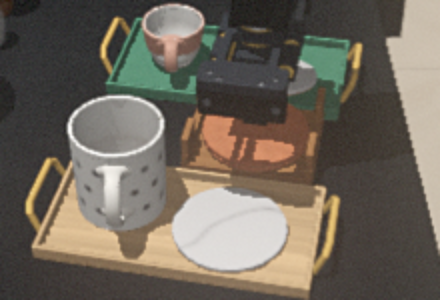

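```bash
echo '[[[0, 0, 0, 0, 0, -0.05, 0], [0, 0, 0, -0.04, -0.03, -0.1, 0], [0, 0, 0, -0.07, -0.05, -0.135, 0], [0, 0, 0, -0.07, -0.05, -0.135, 0], [0, 0, 0, -0.07, -0.05, -0.135, 0]]]' | python3 steer.py |grep pos;echo '[[[0, 0, 0, 0, 0, 0, 0]]]' | python3 steer.py | grep pos; cat >> h.py <<'E'
def project(p,c):
    K,k,P=c;Q=(np.atleast_2d(p)-P[:3,3])@P[:3,:3]
    return cv2.projectPoints(Q,np.zeros(3),np.zeros(3),K,np.array([k,0,0,0.]))[0][:,0]
def world(xy,z):
    y=np.radians(-12.1);xy=np.atleast_2d(xy)/1e3
    return np.c_[xy@np.array([[np.cos(y),np.sin(y)],[-np.sin(y),np.cos(y)]])+[.5056,.0015],np.full(len(xy),z)]
def rectify(i,c,y0,z,x=(-68,62)):  # image of a plane patch: col=y, row=x, 2 px/mm
    xs=np.arange(*x,.5);ys=np.arange(y0-65,y0+65,.5);X,Y=np.meshgrid(xs,ys,indexing='ij')
    uv=project(world(np.c_[X.ravel(),Y.ravel()],z),c).reshape(*X.shape,2).astype(np.float32)
    return cv2.remap(i,uv,None,1),X,Y
def disc(i,c,y0,z,f):
    r,X,Y=rectify(i,c,y0,z);m=f(cv2.cvtColor(r,cv2.COLOR_BGR2HSV)).astype(np.uint8)
    m=cv2.morphologyEx(m,cv2.MORPH_OPEN,np.ones((7,7)))
    ct=max(cv2.findContours(m,0,1)[0],key=cv2.contourArea);h=cv2.convexHull(ct)
    e=cv2.fitEllipse(h);print("x,y %.1f %.1f axes %.1f %.1f hull area/circle %.3f"%(x0(e[0][1],-68),x0(e[0][0],y0-65),e[1][0]/2,e[1][1]/2,cv2.contourArea(h)/4/(np.pi*2500)))
def x0(v,o): return o+v/2
E
python3 - <<'E'
from h import *
st();b,c=grab("wrist","w6")
disc(b,c,-115,.010,lambda h:(h[...,1]<60)&(h[...,2]>60))
disc(b,c,0,.028,lambda h:((h[...,0]<9)|(h[...,0]>170))&(h[...,1]>60))
r,X,Y=rectify(b,c,-115,.01);h=cv2.cvtColor(r,cv2.COLOR_BGR2HSV);print(h[136,::20].tolist())
r,X,Y=rectify(b,c,0,.028);h=cv2.cvtColor(r,cv2.COLOR_BGR2HSV);print(h[136,::20].tolist());print(h[::20,130].tolist())
E
```

```text
tool_pos: [0.5637, -0.0723, 0.1684]
tool_pos: [0.5611, -0.0696, 0.1653]
caddy x 69.1 y -57.9 z 165.3 mm [ 3.1413 -0.001   2.929 ] [-0.1902 -0.2055 -0.8007] 0.006874871135723162 10.1
x,y 2.8 -92.9 axes 98.7 104.7 hull area/circle 0.998Traceback (most recent call last):
  File "<stdin>", line 4, in <module>
  File "h.py", line 43, in disc
    ct=max(cv2.findContours(m,0,1)[0],key=cv2.contourArea);h=cv2.convexHull(ct)
ValueError: max() iterable argument is empty
```

```bash
echo '[[[0, 0, 0, 0.03, 0.03, 0.02, 0], [0, 0, 0, 0.07, 0.05, 0.06, 0], [0, 0, 0, 0.07, 0.05, 0.1, 0], [0, 0, 0, 0.07, 0.05, 0.12, 0], [0, 0, 0, 0.07, 0.05, 0.125, 0]]]' | python3 steer.py |grep pos; echo '[[[0, 0, 0, 0, 0, 0, 0], [0, 0, 0, 0, 0, 0.005, 0], [0, 0, 0, 0, 0, 0.01, 0], [0, 0, 0, 0, 0, 0.01, 0]]]' | python3 steer.py |grep pos; python3 -c "from h import *;st()"; echo '[[[0, 0, 0, 0, -0.003, 0, 0], [0, 0, 0, 0, -0.006, 0, 0], [0, 0, 0, 0, -0.009, 0, 0], [0, 0, 0, 0, -0.012, 0, 0], [0, 0, 0, 0, -0.015, 0, 0]]]' | python3 steer.py |grep wrist; echo '[[[0, 0, 0, 0, -0.003, 0, 0], [0, 0, 0, 0, -0.006, 0, 0], [0, 0, 0, 0, -0.009, 0, 0], [0, 0, 0, 0, -0.012, 0, 0], [0, 0, 0, 0, -0.015, 0, 0]]]' | python3 steer.py |grep wrist;  python3 -c "from h import *;st()"
```

```text
tool_pos: [0.5003, -0.0054, 0.0378]
tool_pos: [0.5038, -0.0065, 0.031]
caddy x -0.0 y -8.2 z 31.0 mm [3.1415 0.0003 2.9286] [-1.2847 -0.1328  0.0042] 0.0044907140355751095 11.05
wrist_force: [0.1, 0.0, -0.8]
wrist_force: [0.7, -0.4, -0.9]
caddy x -0.2 y -38.4 z 31.1 mm [3.1415 0.0001 2.9288] [ 0.6691 -0.3907 -0.9375] 0.0037746174775144387 12.05
```

```bash
echo '[[[0, 0, 0, 0, 0, -0.05, 0], [0, 0, 0, -0.04, -0.01, -0.1, 0], [0, 0, 0, -0.07, -0.02, -0.135, 0], [0, 0, 0, -0.07, -0.02, -0.135, 0], [0, 0, 0, -0.07, -0.02, -0.135, 0]]]' | python3 steer.py |grep pos;echo '[[[0, 0, 0, 0, 0, 0, 0]]]' | python3 steer.py | grep pos; python3 - <<'E'
from h import *
st();b,c=grab("wrist","w7")
disc(b,c,-115,.010,lambda h:(h[...,1]<60)&(h[...,2]>60))
r,X,Y=rectify(b,c,0,.028);h=cv2.cvtColor(r,cv2.COLOR_BGR2HSV);print(h[136,::20].tolist());print(h[::20,130].tolist())
E
```

```text
tool_pos: [0.5629, -0.0709, 0.1672]
tool_pos: [0.5604, -0.0695, 0.1645]
caddy x 68.5 y -58.0 z 164.5 mm [ 3.1416 -0.0024  2.9292] [ 0.2459 -0.223  -0.6204] 0.008228169240019775 12.65
x,y 2.8 -94.5 axes 98.8 104.6 hull area/circle 1.008
[[10, 6, 121], [15, 8, 122], [10, 149, 111], [9, 151, 118], [9, 150, 114], [10, 148, 112], [10, 148, 112], [9, 148, 110], [11, 144, 181], [11, 137, 211], [11, 137, 211], [11, 139, 208], [18, 90, 210]]
[[105, 26, 39], [14, 139, 165], [11, 138, 209], [11, 138, 209], [11, 137, 212], [10, 146, 166], [9, 147, 111], [10, 149, 113], [10, 150, 112], [10, 151, 115], [10, 149, 115], [10, 149, 116], [13, 142, 86]]
```

```bash
echo '[[[0, 0, 0, 0.03, 0.03, 0.02, 0], [0, 0, 0, 0.068, 0.03, 0.06, 0], [0, 0, 0, 0.068, 0.03, 0.1, 0], [0, 0, 0, 0.068, 0.03, 0.12, 0], [0, 0, 0, 0.068, 0.03, 0.125, 0]]]' | python3 steer.py |grep pos; echo '[[[0, 0, 0, 0, 0, 0, 0], [0, 0, 0, 0, 0, 0.005, 0], [0, 0, 0, 0, 0, 0.01, 0], [0, 0, 0, 0, 0, 0.01, 0]]]' | python3 steer.py |grep pos; python3 -c "from h import *;st()"; echo '[[[0, 0, 0, 0, -0.003, 0, 0], [0, 0, 0, 0, -0.006, 0, 0], [0, 0, 0, 0, -0.009, 0, 0], [0, 0, 0, 0, -0.012, 0, 0], [0, 0, 0, 0, -0.015, 0, 0]]]' | python3 steer.py |grep wrist; echo '[[[0, 0, 0, 0, -0.003, 0, 0], [0, 0, 0, 0, -0.006, 0, 0], [0, 0, 0, 0, -0.009, 0, 0], [0, 0, 0, 0, -0.012, 0, 0], [0, 0, 0, 0, -0.015, 0, 0]]]' | python3 steer.py |grep wrist;  python3 -c "from h import *;st()"
echo '[[[0, 0, 0, 0, 0, -0.05, 0], [0, 0, 0, -0.04, 0, -0.1, 0], [0, 0, 0, -0.068, 0, -0.135, 0], [0, 0, 0, -0.068, 0, -0.135, 0], [0, 0, 0, -0.068, 0, -0.135, 0]]]' | python3 steer.py |grep pos;echo '[[[0, 0, 0, 0, 0, 0, 0]]]' | python3 steer.py | grep pos; python3 - <<'E'
from h import *
st();b,c=grab("wrist","w8")
disc(b,c,-115,.010,lambda h:(h[...,1]<60)&(h[...,2]>60))
disc(b,c,0,.028,lambda h:(h[...,0]<13)&(h[...,1]>120)&(h[...,2]>95))
E
```

```text
tool_pos: [0.4979, -0.0258, 0.0377]
tool_pos: [0.5016, -0.0265, 0.031]
caddy x 1.9 y -28.2 z 31.0 mm [3.1415 0.0002 2.9287] [-0.2828 -0.2121 -0.8306] 0.003011527725361964 13.6
wrist_force: [-0.9, 0.4, -0.2]
wrist_force: [0.4, -0.8, 0.0]
caddy x 1.8 y -58.4 z 31.1 mm [3.1416 0.0001 2.9288] [ 0.4172 -0.7842  0.0139] 0.006519291585283785 14.6
tool_pos: [0.5629, -0.0704, 0.1671]
tool_pos: [0.5604, -0.0699, 0.1646]
caddy x 68.6 y -58.4 z 164.6 mm [-3.1414 -0.0023  2.929 ] [-0.449   0.4386 -0.3222] -0.00040210608420843813 15.2
x,y 3.0 -98.7 axes 100.2 102.6 hull area/circle 1.020
x,y -0.1 1.7 axes 99.8 100.9 hull area/circle 1.000
```

```bash
echo '[[[0, 0, 0, 0.04, -0.02, 0, 0], [0, 0, 0, 0.068, -0.045, 0.05, 0], [0, 0, 0, 0.068, -0.045, 0.1, 0], [0, 0, 0, 0.068, -0.045, 0.13, 0], [0, 0, 0, 0.068, -0.045, 0.137, 0]]]' | python3 steer.py |grep pos; echo '[[[0, 0, 0, 0, 0, 0, 0], [0, 0, 0, 0, 0, 0.004, 0], [0, 0, 0, 0, 0, 0.006, 0], [0, 0, 0, 0, 0, 0.008, 0]]]' | python3 steer.py |grep -E "pos|wrist";  python3 -c "from h import *;st()"
```

```text
tool_pos: [0.4806, -0.0992, 0.0242]
tool_pos: [0.4867, -0.0998, 0.0222]
wrist_force: [-0.4, 0.9, -0.0]
caddy x 2.7 y -103.0 z 22.2 mm [3.1415 0.0023 2.9289] [-0.3916  0.8533 -0.0001] 0.009734920486845025 16.15
```

```bash
echo '[[[0, 0, 0, 0, 0, 0.002, 0], [0, 0, 0, 0, 0, 0.003, 0], [0, 0, 0, 0, 0, 0.003, 0]]]' | python3 steer.py |grep -E "pos|wrist"; echo '[[[0, 0, 0, 0, 0, 0.0015, 0], [0, 0, 0, 0, 0, 0.0015, 0]]]' | python3 steer.py |grep -E "pos|wrist"; echo '[[[0, 0, 0, 0, 0, 0.0015, 0], [0, 0, 0, 0, 0, 0.0015, 0]]]' | python3 steer.py |grep -E "pos|wrist"
```

```text
tool_pos: [0.4856, -0.0997, 0.018]
wrist_force: [0.2, 0.8, -0.9]
tool_pos: [0.4859, -0.0997, 0.0167]
wrist_force: [-0.2, 0.2, 2.1]
tool_pos: [0.4865, -0.1002, 0.016]
wrist_force: [-1.3, -1.4, 9.0]
```

```bash
echo '[[[0, 0, 0, 0, -0.002, 0, 0], [0, 0, 0, 0, -0.004, 0, 0], [0, 0, 0, 0, -0.006, 0, 0], [0, 0, 0, 0, -0.008, 0, 0], [0, 0, 0, 0, -0.008, 0, 0]]]' | python3 steer.py |grep -E "pos|wrist";echo '[[[0, 0, 0, 0, -0.002, 0.0003, 0], [0, 0, 0, 0, -0.004, 0.0006, 0], [0, 0, 0, 0, -0.006, 0.001, 0], [0, 0, 0, 0, -0.008, 0.001, 0], [0, 0, 0, 0, -0.008, 0.001, 0]]]' | python3 steer.py |grep -E "pos|wrist"
```

```text
tool_pos: [0.4846, -0.1078, 0.0156]
wrist_force: [-0.6, -1.0, 6.0]
tool_pos: [0.4819, -0.1157, 0.0138]
wrist_force: [-1.0, 0.5, 0.7]
```

```bash
echo '[[[0, 0, 0, 0, 0, -0.05, 0], [0, 0, 0, -0.04, 0.02, -0.1, 0], [0, 0, 0, -0.068, 0.06, -0.15, 0], [0, 0, 0, -0.068, 0.06, -0.15, 0], [0, 0, 0, -0.068, 0.06, -0.15, 0]]]' | python3 steer.py |grep pos;echo '[[[0, 0, 0, 0, 0, 0, 0]]]' | python3 steer.py | grep pos; python3 - <<'E'
from h import *
st();b,c=grab("wrist","w9")
disc(b,c,-115,.010,lambda h:(h[...,1]<60)&(h[...,2]>60))
disc(b,c,0,.028,lambda h:(h[...,0]<13)&(h[...,1]>120)&(h[...,2]>95))
disc(b,c,115,.01,lambda h:(h[...,1]<60)&(h[...,2]>60))
E
```

```text
tool_pos: [0.5653, -0.068, 0.168]
tool_pos: [0.5613, -0.0709, 0.1638]
caddy x 69.7 y -59.1 z 163.8 mm [-3.1415 -0.0001  2.9296] [-0.276  -1.1998  0.4504] 0.005930192136487561 18.45
x,y 3.4 -109.0 axes 100.5 100.7 hull area/circle 1.008
x,y -0.0 1.8 axes 100.0 101.0 hull area/circle 1.001
x,y 3.7 115.5 axes 100.2 101.2 hull area/circle 1.011
```

```bash
echo '[[[0, 0, 0, 0.04, -0.02, 0, 0], [0, 0, 0, 0.068, -0.048, 0.05, 0], [0, 0, 0, 0.068, -0.048, 0.1, 0], [0, 0, 0, 0.068, -0.048, 0.13, 0], [0, 0, 0, 0.068, -0.048, 0.14, 0]]]' | python3 steer.py |grep pos; echo '[[[0, 0, 0, 0, 0, 0, 0], [0, 0, 0, 0, 0, 0.004, 0], [0, 0, 0, 0, 0, 0.007, 0], [0, 0, 0, 0, 0, 0.009, 0], [0, 0, 0, 0, 0, 0.009, 0]]]' | python3 steer.py |grep -E "pos|wrist";  python3 -c "from h import *;st()"
```

```text
tool_pos: [0.4797, -0.1042, 0.0192]
tool_pos: [0.4852, -0.1036, 0.0155]
wrist_force: [0.6, 0.1, 0.4]
caddy x 2.1 y -107.1 z 15.5 mm [3.1416 0.0009 2.929 ] [0.6438 0.0972 0.4162] 0.006462780101134929 19.5
```

```bash
echo '[[[0, 0, 0, 0, 0, 0.002, 0], [0, 0, 0, 0, 0, 0.004, 0], [0, 0, 0, 0, 0, 0.004, 0]]]' | python3 steer.py |grep -E "pos|wrist"; echo '[[[0, 0, 0, 0, 0, 0.0015, 0], [0, 0, 0, 0, 0, 0.0015, 0]]]' | python3 steer.py |grep -E "pos|wrist"; echo '[[[0, 0, 0, 0, 0, 0.0012, 0], [0, 0, 0, 0, 0, 0.0012, 0]]]' | python3 steer.py |grep -E "pos|wrist"
```

```text
tool_pos: [0.4847, -0.1036, 0.0109]
wrist_force: [-0.6, -0.6, 0.8]
tool_pos: [0.4855, -0.1038, 0.0104]
wrist_force: [-2.0, -0.2, 8.5]
tool_pos: [0.4865, -0.1039, 0.0104]
wrist_force: [-3.6, 0.7, 21.1]
```

```bash
echo '[[[0, 0, 0, 0, 0, -0.0012, 0], [0, 0, 0, 0, -0.002, -0.0012, 0], [0, 0, 0, 0, -0.004, -0.0012, 0], [0, 0, 0, 0, -0.006, -0.0012, 0], [0, 0, 0, 0, -0.006, -0.0012, 0]]]' | python3 steer.py |grep -E "pos|wrist"; echo '[[[0, 0, 0, 0, 0, -0.05, 0], [0, 0, 0, -0.04, 0.02, -0.1, 0], [0, 0, 0, -0.068, 0.05, -0.15, 0], [0, 0, 0, -0.068, 0.05, -0.15, 0], [0, 0, 0, -0.068, 0.05, -0.15, 0]]]' | python3 steer.py |grep pos;echo '[[[0, 0, 0, 0, 0, 0, 0]]]' | python3 steer.py | grep pos; python3 - <<'E'
from h import *
st();b,c=grab("wrist","w10")
disc(b,c,-115,.010,lambda h:(h[...,1]<60)&(h[...,2]>60))
disc(b,c,0,.028,lambda h:(h[...,0]<13)&(h[...,1]>120)&(h[...,2]>95))
E
```

```text
tool_pos: [0.4847, -0.1096, 0.0105]
wrist_force: [1.0, 1.3, 7.6]
tool_pos: [0.5642, -0.0729, 0.1631]
tool_pos: [0.5604, -0.075, 0.1591]
caddy x 69.6 y -63.3 z 159.1 mm [-3.1415 -0.0003  2.9293] [-0.4035 -0.0928 -0.8198] 0.0022140241787418167 21.3
x,y 5.3 -114.8 axes 100.5 100.7 hull area/circle 1.008
x,y -0.1 1.7 axes 100.0 100.7 hull area/circle 1.000
```

```bash
echo '[[[0, 0, 0, 0.03, -0.012, 0, 0], [0, 0, 0, 0.069, -0.012, 0.04, 0], [0, 0, 0, 0.069, -0.012, 0.08, 0], [0, 0, 0, 0.069, -0.012, 0.11, 0], [0, 0, 0, 0.069, -0.012, 0.122, 0]]]' | python3 steer.py |grep pos; echo '[[[0, 0, 0, 0, 0, 0, 0], [0, 0, 0, 0, 0, 0.006, 0], [0, 0, 0, 0, 0, 0.01, 0], [0, 0, 0, 0, 0, 0.01, 0], [0, 0, 0, 0, 0, 0.01, 0]]]' | python3 steer.py |grep -E "pos|wrist";  python3 -c "from h import *;st()"
```

```text
tool_pos: [0.4869, -0.0726, 0.0339]
tool_pos: [0.491, -0.0722, 0.0281]
wrist_force: [-0.9, -0.1, -1.7]
caddy x 1.2 y -75.1 z 28.1 mm [3.1415 0.001  2.9287] [-0.8878 -0.0829 -1.7424] 0.002764720641899806 22.35
```

```bash
echo '[[[0, 0, 0, 0, 0.003, 0.003, 0], [0, 0, 0, 0, 0.008, 0.003, 0], [0, 0, 0, 0, 0.013, 0.003, 0], [0, 0, 0, 0, 0.017, 0.003, 0], [0, 0, 0, 0, 0.02, 0.003, 0]]]' | python3 steer.py |grep pos; python3 -c "from h import *;st()"; for k in 1 2; do echo '[[[0, 0, 0, 0, 0.004, 0, 0], [0, 0, 0, 0, 0.008, 0, 0], [0, 0, 0, 0, 0.012, 0, 0], [0, 0, 0, 0, 0.016, 0, 0], [0, 0, 0, 0, 0.02, 0, 0]]]' | python3 steer.py |grep wrist; done;  for k in 1 2 3; do echo '[[[0, 0, 0, 0, 0.004, 0, 0], [0, 0, 0, 0, 0.008, 0, 0], [0, 0, 0, 0, 0.012, 0, 0], [0, 0, 0, 0, 0.016, 0, 0], [0, 0, 0, 0, 0.02, 0, 0]]]' | python3 steer.py |grep wrist; done; python3 -c "from h import *;st()"
```

```text
tool_pos: [0.495, -0.052, 0.0246]
caddy x 0.8 y -54.5 z 24.6 mm [3.1415 0.0002 2.9294] [ 0.2423 -0.8788  0.6984] 0.0069973442749760055 22.85
wrist_force: [0.0, -0.6, -0.2]
wrist_force: [0.3, -0.4, -0.2]
wrist_force: [0.4, 0.2, 0.6]
wrist_force: [0.3, 0.1, -0.4]
wrist_force: [-1.1, -0.5, -0.5]
caddy x 1.0 y 45.2 z 24.6 mm [3.1415 0.0001 2.9289] [-1.0772 -0.5451 -0.5146] 0.006355866376208907 25.35
```

```bash
echo '[[[0, 0, 0, 0, 0, -0.05, 0], [0, 0, 0, -0.04, 0.01, -0.1, 0], [0, 0, 0, -0.068, 0.015, -0.14, 0], [0, 0, 0, -0.068, 0.015, -0.14, 0], [0, 0, 0, -0.068, 0.015, -0.14, 0]]]' | python3 steer.py |grep pos;echo '[[[0, 0, 0, 0, 0, 0, 0]]]' | python3 steer.py | grep pos; python3 - <<'E'
from h import *
st();b,c=grab("wrist","w11")
T=lambda h:(h[...,0]<13)&(h[...,1]>115)&(h[...,2]>95)
disc(b,c,115,.016,T)
disc(b,c,115,.010,lambda h:(h[...,1]<60)&(h[...,2]>60))
disc(b,c,0,.022,T)
cv2.imwrite("pics/w11z.png",np.hstack([rectify(b,c,115,.016)[0],rectify(b,c,0,.022)[0]]))
E
```

```text
tool_pos: [0.5875, 0.0458, 0.1665]
tool_pos: [0.5847, 0.0456, 0.1634]
caddy x 68.1 y 59.7 z 163.4 mm [-3.1412 -0.0015  2.9291] [-0.3074  0.01   -0.5266] 0.0063262207706518995 25.95
x,y 0.2 102.4 axes 97.9 99.4 hull area/circle 0.969
x,y 4.6 122.4 axes 86.6 95.4 hull area/circle 0.350
x,y -0.4 1.7 axes 99.4 100.5 hull area/circle 0.991
```

View pics/w11z.png

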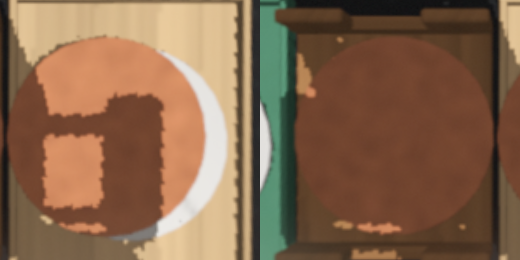

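```bash
echo '[[[0, 0, 0, 0.045, 0.01, 0, 0], [0, 0, 0, 0.067, 0.043, 0.03, 0], [0, 0, 0, 0.067, 0.043, 0.08, 0], [0, 0, 0, 0.067, 0.043, 0.12, 0], [0, 0, 0, 0.067, 0.043, 0.132, 0]]]' | python3 steer.py |grep pos; echo '[[[0, 0, 0, 0, 0, 0, 0], [0, 0, 0, 0, 0, 0.004, 0], [0, 0, 0, 0, 0, 0.007, 0], [0, 0, 0, 0, 0, 0.009, 0], [0, 0, 0, 0, 0, 0.009, 0]]]' | python3 steer.py |grep -E "pos|wrist";  python3 -c "from h import *;st()"
```

```text
tool_pos: [0.5247, 0.1009, 0.0277]
tool_pos: [0.5295, 0.1016, 0.0241]
wrist_force: [-0.1, 0.1, -0.2]
caddy x 2.4 y 102.9 z 24.1 mm [3.1413 0.001  2.9286] [-0.0713  0.119  -0.2407] 0.007663822567703209 27.0
```

```bash
echo '[[[0, 0, 0, 0, 0, 0.002, 0], [0, 0, 0, 0, 0, 0.004, 0], [0, 0, 0, 0, 0, 0.004, 0]]]' | python3 steer.py |grep -E "pos|wrist"; echo '[[[0, 0, 0, 0, 0, 0.0015, 0], [0, 0, 0, 0, 0, 0.0015, 0]]]' | python3 steer.py |grep -E "pos|wrist"; echo '[[[0, 0, 0, 0, 0, 0.001, 0], [0, 0, 0, 0, 0, 0.001, 0]]]' | python3 steer.py |grep -E "pos|wrist"
```

```text
tool_pos: [0.529, 0.1016, 0.0193]
wrist_force: [-0.3, -0.2, -0.3]
tool_pos: [0.5296, 0.1017, 0.0186]
wrist_force: [-0.6, -0.1, 5.9]
tool_pos: [0.5303, 0.1019, 0.0185]
wrist_force: [-1.7, -0.5, 12.9]
```

```bash
echo '[[[0, 0, 0, 0, 0.0015, -0.0003, 0], [0, 0, 0, 0, 0.003, -0.0003, 0], [0, 0, 0, 0, 0.005, -0.0003, 0], [0, 0, 0, 0, 0.007, -0.0003, 0], [0, 0, 0, 0, 0.007, -0.0003, 0]]]' | python3 steer.py |grep -E "pos|wrist"; echo '[[[0, 0, 0, 0, 0.002, 0.0005, 0], [0, 0, 0, 0, 0.004, 0.001, 0], [0, 0, 0, 0, 0.006, 0.0015, 0], [0, 0, 0, 0, 0.006, 0.0018, 0]]]' | python3 steer.py |grep -E "pos|wrist"
```

```text
tool_pos: [0.5305, 0.1089, 0.0172]
wrist_force: [-0.5, 0.7, 0.3]
tool_pos: [0.5327, 0.1146, 0.0165]
wrist_force: [-2.2, -1.2, 12.8]
```

```bash
echo '[[[0, 0, 0, 0, 0, -0.05, 0], [0, 0, 0, 0, -0.02, -0.1, 0], [0, 0, 0, -0.04, -0.055, -0.15, 0], [0, 0, 0, -0.068, -0.055, -0.15, 0], [0, 0, 0, -0.068, -0.055, -0.15, 0]]]' | python3 steer.py |grep pos;echo '[[[0, 0, 0, 0, 0, 0, 0]]]' | python3 steer.py | grep pos; cat >> h.py <<'E'
T=lambda h:(h[...,0]<13)&(h[...,1]>115)&(h[...,2]>95)
M=lambda h:(h[...,1]<60)&(h[...,2]>60)
def mext(b,c,y0):  # marble visible extents beyond terracotta, plane .01
    r,X,Y=rectify(b,c,y0,.01);m=cv2.morphologyEx(M(cv2.cvtColor(r,cv2.COLOR_BGR2HSV)).astype(np.uint8),cv2.MORPH_OPEN,np.ones((3,3)))>0
    print("marble px",m.sum(),(X[m].min(),X[m].max(),Y[m].min(),Y[m].max()) if m.any() else '')
E
python3 - <<'E'
from h import *
st();b,c=grab("wrist","w12")
disc(b,c,115,.016,T);mext(b,c,115);disc(b,c,0,.022,T)
E
```

```text
tool_pos: [0.5914, 0.0419, 0.1686]
tool_pos: [0.5871, 0.0459, 0.1653]
caddy x 70.4 y 60.5 z 165.3 mm [ 3.1412 -0.0001  2.9275] [-0.2283  0.0756 -0.7783] 0.0074947097908862025 29.2
x,y 2.0 111.6 axes 98.0 98.9 hull area/circle 0.965
marble px 743 (np.float64(-15.0), np.float64(50.5), np.float64(130.0), np.float64(165.5))
x,y -0.4 1.7 axes 99.3 100.7 hull area/circle 0.993
```

```bash
echo '[[[0, 0, 0, 0.04, 0, 0, 0], [0, 0, 0, 0.07, 0.012, 0.04, 0], [0, 0, 0, 0.07, 0.012, 0.08, 0], [0, 0, 0, 0.07, 0.012, 0.12, 0], [0, 0, 0, 0.07, 0.012, 0.134, 0]]]' | python3 steer.py |grep pos; echo '[[[0, 0, 0, 0, 0, 0, 0], [0, 0, 0, 0, 0, 0.006, 0], [0, 0, 0, 0, 0, 0.01, 0], [0, 0, 0, 0, 0, 0.01, 0], [0, 0, 0, 0, 0, 0.01, 0]]]' | python3 steer.py |grep -E "pos|wrist";  python3 -c "from h import *;st()"
```

```text
tool_pos: [0.517, 0.0732, 0.0276]
tool_pos: [0.5214, 0.0728, 0.0223]
wrist_force: [-0.1, -0.1, -0.2]
caddy x 0.5 y 73.0 z 22.3 mm [3.1412 0.0012 2.9286] [-0.0705 -0.0957 -0.2186] 0.004036021488861435 30.25
```

```bash
echo '[[[0, 0, 0, 0, 0, 0.0025, 0], [0, 0, 0, 0, -0.006, 0.0034, 0], [0, 0, 0, 0, -0.01, 0.0036, 0], [0, 0, 0, 0, -0.014, 0.0038, 0], [0, 0, 0, 0, -0.018, 0.0038, 0]]]' | python3 steer.py |grep pos; python3 -c "from h import *;st()"; for k in 1 2 3 4 5; do echo '[[[0, 0, 0, 0, -0.004, 0, 0], [0, 0, 0, 0, -0.008, 0, 0], [0, 0, 0, 0, -0.012, 0, 0], [0, 0, 0, 0, -0.016, 0, 0], [0, 0, 0, 0, -0.02, 0, 0]]]' | python3 steer.py |grep wrist; done; python3 -c "from h import *;st()"
```

```text
tool_pos: [0.517, 0.0547, 0.0178]
caddy x 0.0 y 54.4 z 17.8 mm [3.1415 0.0001 2.9285] [ 0.9118  0.0584 -1.2049] 0.004226221767699269 30.75
wrist_force: [-0.1, 0.5, 0.3]
wrist_force: [-0.0, 0.2, -0.3]
wrist_force: [-0.0, 0.5, -0.6]
wrist_force: [0.2, 0.5, 0.3]
wrist_force: [-1.1, 0.5, -0.7]
caddy x -0.2 y -45.5 z 17.8 mm [3.1415 0.0001 2.9288] [-1.0775  0.5432 -0.6576] 0.0016682401217442367 33.25
```

Now push on 12 mm, lift and measure.

```bash
echo '[[[0, 0, 0, 0, -0.003, 0, 0], [0, 0, 0, 0, -0.006, 0, 0], [0, 0, 0, 0, -0.009, 0, 0], [0, 0, 0, 0, -0.012, 0, 0], [0, 0, 0, 0, -0.012, 0, 0]]]' | python3 steer.py |grep wrist; echo '[[[0, 0, 0, 0, 0, -0.05, 0], [0, 0, 0, -0.04, 0, -0.1, 0], [0, 0, 0, -0.068, 0, -0.148, 0], [0, 0, 0, -0.068, 0, -0.148, 0], [0, 0, 0, -0.068, 0, -0.148, 0]]]' | python3 steer.py |grep pos;echo '[[[0, 0, 0, 0, 0, 0, 0]]]' | python3 steer.py | grep pos; python3 - <<'E'
from h import *
st();b,c=grab("wrist","w13")
disc(b,c,-115,.016,T);mext(b,c,-115)
E
```

```text
wrist_force: [0.1, -1.4, -0.7]
tool_pos: [0.5625, -0.0689, 0.1686]
tool_pos: [0.5594, -0.0685, 0.165]
caddy x 67.3 y -57.2 z 165.0 mm [ 3.1416 -0.0008  2.9289] [-0.3893 -0.1067 -1.1837] 0.0037647094959844295 34.35
x,y -0.7 -109.2 axes 97.9 98.2 hull area/circle 0.958
marble px 2933 (np.float64(-45.0), np.float64(61.5), np.float64(-180.0), np.float64(-50.5))
```

```bash
echo '[[[0, 0, 0, 0.045, -0.02, 0, 0], [0, 0, 0, 0.067, -0.05, 0.04, 0], [0, 0, 0, 0.067, -0.05, 0.08, 0], [0, 0, 0, 0.067, -0.05, 0.12, 0], [0, 0, 0, 0.067, -0.05, 0.136, 0]]]' | python3 steer.py |grep pos; echo '[[[0, 0, 0, 0, 0, 0, 0], [0, 0, 0, 0, 0, 0.004, 0], [0, 0, 0, 0, 0, 0.007, 0], [0, 0, 0, 0, 0, 0.009, 0], [0, 0, 0, 0, 0, 0.009, 0]]]' | python3 steer.py |grep -E "pos|wrist";  python3 -c "from h import *;st()"
```

```text
tool_pos: [0.4795, -0.1029, 0.0251]
tool_pos: [0.4841, -0.1034, 0.0211]
wrist_force: [-0.4, 1.0, -0.1]
caddy x 1.0 y -107.1 z 21.1 mm [3.1416 0.0008 2.9288] [-0.3925  0.9572 -0.052 ] 0.0011131270689905743 35.4
```

```bash
echo '[[[0, 0, 0, 0, 0, 0.0015, 0], [0, 0, 0, 0, 0, 0.003, 0], [0, 0, 0, 0, 0, 0.003, 0]]]' | python3 steer.py |grep -E "pos|wrist"; echo '[[[0, 0, 0, 0, 0, 0.0012, 0], [0, 0, 0, 0, 0, 0.0012, 0]]]' | python3 steer.py |grep -E "pos|wrist"
```

```text
tool_pos: [0.4838, -0.1034, 0.0177]
wrist_force: [-0.1, -1.1, 0.0]
tool_pos: [0.4839, -0.1034, 0.0166]
wrist_force: [-1.1, -0.1, 0.8]
```

```bash
echo '[[[0, 0, 0, 0, 0, 0.0012, 0], [0, 0, 0, 0, 0, 0.0012, 0], [0, 0, 0, -0.001, -0.002, 0.0012, 0], [0, 0, 0, -0.002, -0.004, 0.0012, 0], [0, 0, 0, -0.003, -0.005, 0.0012, 0]]]' | python3 steer.py |grep -E "pos|wrist"; echo '[[[0, 0, 0, 0, 0, 0, 0], [0, 0, 0, 0, 0, -0.01, 0], [0, 0, 0, 0, 0.03, -0.07, 0], [0, 0, 0, -0.03, 0.05, -0.12, 0], [0, 0, 0, -0.067, 0.06, -0.15, 0]]]' | python3 steer.py |grep -E "pos|wrist"; echo '[[[0, 0, 0, -0.015, 0.05, 0, 0], [0, 0, 0, -0.015, 0.05, 0, 0], [0, 0, 0, -0.015, 0.05, 0, 0]]]' | python3 steer.py|grep pos; python3 - <<'E'
from h import *
st();b,c=grab("wrist","w14")
disc(b,c,-115,.016,T);mext(b,c,-115);disc(b,c,115,.016,T);mext(b,c,115)
for y0 in(-115,115):
    r,X,Y=rectify(b,c,y0,.016);h=cv2.cvtColor(r,cv2.COLOR_BGR2HSV)
    for row in (136,176): print([("T" if T(h[row:row+1,k:k+1])[0,0] else "M" if M(h[row:row+1,k:k+1])[0,0] else ".") for k in range(0,260,4)].__str__().replace("', '",""))
# cup positions compare with the initial view: centroid of pixels in side camera diff
a=cv2.imread("pics/side0.png");s,_=grab("side","s14")
d=cv2.absdiff(a,s).max(2)>50
for n,(x0_,x1,y0_,y1) in dict(mug=(264,314,195,258),cup=(300,334,147,182)).items(): print(n,d[y0_:y1,x0_:x1].mean())
E
```

```text
tool_pos: [0.4868, -0.1087, 0.0164]
wrist_force: [-1.1, 2.2, 10.6]
tool_pos: [0.5475, -0.0661, 0.1515]
wrist_force: [1.7, -0.1, -0.4]
tool_pos: [0.5728, -0.0201, 0.1484]
caddy x 70.3 y -7.0 z 148.4 mm [ 3.1412 -0.0005  2.9316] [-0.1777 -1.0158 -0.5415] 0.0050228825764058165 37.2
x,y 3.3 -113.8 axes 97.9 98.6 hull area/circle 0.961
marble px 742 (np.float64(3.0), np.float64(61.5), np.float64(-180.0), np.float64(-64.0))
x,y 2.0 111.5 axes 98.4 99.1 hull area/circle 0.970
marble px 90 (np.float64(43.0), np.float64(52.0), np.float64(129.5), np.float64(145.5))
['..M.....MTTTTTTTTTTTTTTTTTTTTTTTTTTTTTTTTTTTTTTTTTTTTTTTTTM......']
['..M......MTTTTTTTTTTTTTTTTTTTTTTTTTTTTTTTTTTTTTTTTTTTTTTTM.......']
['.......TTTTTTTTTTTTTTTTTTTTTTTTTTTTTTTTTTTTTTTTTTTTTTTTT.......M.']
['........TTTTTTTTTTTTTTTTTTTTTTTTTTTTTTTTTTTTTTTTTTTTTT...........']
mug 0.00031746031746031746
cup 0.043697478991596636
```

```bash
echo '[[[0, 0, 0, 0, 0, -0.03, 0], [0, 0, 0, 0, 0, -0.03, 0], [0, 0, 0, 0, 0, -0.03, 0]]]' | python3 steer.py | grep wrist; python3 -c "from workcell import ctrl;print(ctrl.sign_off())"
```

```text
wrist_force: [0.2, 0.2, 0.7]
the job is handed in; nothing more can be done
None
```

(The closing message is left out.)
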